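Bar the cup in the shaker stand and hold its dead-man pad at half travel

ROBOT

A 7-joint arm with a two-finger parallel gripper is mounted at the origin on the work surface; the furniture and walls round the work are solid. World frame = base frame: x ahead of the robot, y to its left, z up, the work surface at z = 0. Lengths are in m, angles in rad, forces in N, time in s.
With the tool pointing down it reaches from about 0.375 to 0.925 m from the base axis. Payload 3.1 kg.
Tool frame: the origin (TCP) lies at the very end of the fingers, on their centre line; the grasp point (between the pads) lies 19 mm behind it (manip.hold_point_z is the distance from the TCP to the grasp point, in m); z points along the fingers, y is the line along which they close (so a half turn about z gives the same grasp; the last joint's range is limited). The gripper opens to 85 mm and grips with 20 to 120 N. Pads are 22 mm wide; open, the fingers measure 114 mm over their backs; the gripper's body (76 mm by 85 mm) begins 54 mm behind the grasp point. The pads swing forward as they close: fully open they stand 13 mm farther back than shut.
Start: joints at [1.243, 0.383, 0.044, 1.598, -0.018, 1.161, -0.05], TCP at [0.148, -0.633, 0.231] pointing down, gripper open.
Joint ranges: [-2.61, 2.61], [-0.41, 2.15], [-1.48, 1.57], [0, 2.5], [-1.57, 4.71], [0.05, 1.97], [-2.85, 2.85]. Speed limits (rad/s): [2.79, 2.79, 3.14, 3.14, 3.14, 3.14, 3.14].

INTERFACE

Orientations are given as [roll, pitch, yaw] about the fixed x, y, z axes, in that order (R = Rz(yaw) Ry(pitch) Rx(roll)).
In Python, from plant import manip, cams, close_job gives the robot as it stands. The module is installed in compiled form; this text tells all that it offers.
- The arm moves only by the shell command python3 -m creep 'ROWS' [FORCE]. ROWS is JSON, a list of rows, each a list of 7 numbers: the closure, from -1 (fully open) to 1 (shut), so that 0 is half open, then the shift along the tool's x, y, z in units of 50 mm (1.0 is 50 mm), then the turn, a rotation vector about the tool's x, y, z in units of 8 degrees (1.0 is 8 degrees). A call has 1 to 12 rows; each row shifts and turns the commanded pose from where the row before left it, along the tool's axes as they then stand; what a row does not reach is not made up. A row lasts 1/10 s, in which the tool goes at most 50 mm and 8.59 degrees, less where a joint would pass 70% of its speed; a pose out of reach is approached as far as the arm can. A call is refused whole if a number of a shift passes 1 or a number of a turn 1, either way. A call with a gripper value outside its range is refused whole. The fingers move at their own pace and stop on an object; FORCE is the grip in N (left out, the last holds). Time passes only in rows, so rows that do not move let the fingers close. It gives the time, the measured TCP pose, the force, the opening and the grip force at its end, in the units of the state.
- manip.observe(): the state, without advancing time (a new reading comes with each control period).
- cams.read_camera(name): name is "side" or "top" or "wrist"; returns the picture (384x512x3 uint8, blue, green, red); there is no depth.
- cams.camera_info(name): a dict with "fx", "fy", "cx", "cy" (pixels), "k1" (the pictures are not rectified: a ray, as slopes to the right and down, at radius r is drawn at 1 + k1 r^2 times it, then the intrinsics apply), "xyz" and "orientation" of the camera in the world; the wrist camera has in their place "hand_eye" (4x4, takes a point from camera to tool coordinates, whose origin is the TCP and whose axes are the flange's). Camera axes: x right, y up, looking along -z (the intrinsics and any distortion apply to the point x, -y, -z); pixel columns grow to the right and rows downward; lengths in m; the calibration is good to about 2 mm. A picture is of the moment at which its call begins: read the wrist's pose just before it. camera_info takes no time and is no camera call.
- close_job(): hands the job in; it is judged then, once.
The state is a dict: "clock": time; "joint_positions": joint angles; "dq": joint speeds; "joint_torque": joint torques, N m; "eef_pos": TCP position; "tool_rot": TCP orientation; "contact_force": force on the tool from outside, world axes, zero at the start; "torque": the same for the moment, N m; "width": finger opening in m; "gripper_force": force on a finger pad.
Only numpy, scipy, OpenCV 4.12 (cv2) and the standard library are available. Lean on these libraries where they do the work, as an engineer would, in place of code of your own. Each camera call takes 0.05 s, during which the arm holds its last target. There are 200 camera calls.

TASK

Make the shaker stand safe and run it slowly: gently lay the retaining bar, handle up, across the stand's two forked posts, over the steel cup, so that it lies down in both forks about centred, and let go of it. Only then press the spring-loaded pad of the switch box with the fingertips half way down (12 of its 24 mm, level with the little post beside it), and keep holding it there: the program finishes while it still holds the pad down. Leave the cup in its place and do not disturb the other things.

Things in the scene. Friction and masses are not known exactly. Their poses are not given: they have to be found in the camera images.
- shaker_stand: Fixed shaker stand: grey base 156x96 mm, 14 high; origin at the centre of its underside, z up. Two upright steel-rod forks on its x axis, at x = -55 and +55 mm, open upward: 23 mm wide (y) at the foot, flaring to 50 at the tips, which are 114 mm above the worktop. A bar laid in both rests with its underside 84 mm above the worktop, along the stand's x axis. The steel cup stands between them.
- retaining_bar: Loose bar, 0.16 kg: flat steel strip 160 long (x) x 18 wide (y) x 8 mm thick with a wooden handle block 70 (x) x 22 (y) x 32 mm (z) centred on top. Origin at the centre of the strip's underside, z up; the handle spans 8 to 40 mm above it. Starts lying on the worktop, handle up; both ends are alike. Pinch it across the handle's 22 mm.
- steel_cup: Steel cup, 58 mm wide, 62 tall, open on top, standing loose in a low wire collar in the middle of the stand; origin at the centre of its underside, rim 76 mm above the worktop (8 mm below a bar lying in the forks).
- switch_box: Fixed switch box: grey housing 104 (x) x 76 (y) mm, top 42 mm above the worktop; origin at the centre of its underside, z up. It carries the round push pad, centred at x = -12 mm, and a thin fixed steel post, 10 mm wide, at x = +34 mm, whose top is 66 mm above the worktop: the height of the pad's top when half way down.
- pad_top (a point): Centre of the top face of the push pad, a round black cap 46 mm wide on a steel stem; 78 mm above the worktop when released. It moves straight down only, and springs back when let go.
- pad (a joint): Travel of the push pad in m: 0 released, 0.012 half way, 0.024 all the way down. The spring takes about 3 N to start, 9 N at half way and 15 N at the bottom.
- spice_a: Bystander, not to be disturbed: spice jar with dark lid, 45 mm wide, 105 tall; origin at the centre of its underside.
- spice_b: Bystander, not to be disturbed: spice jar with dark lid, 44 mm wide, 105 tall; origin at the centre of its underside.
- spoon: Bystander, not to be disturbed: teaspoon lying flat, 130 mm long; origin at the centre of its underside.
- glass: Bystander, not to be disturbed: clear glass tumbler, 81 mm wide, 91 tall; origin at the centre of its underside.
There are look-alikes about, which are no part of the job. What is shaped like the steel_cup but blue or green is not meant.

How it is judged:
By the outcome, as a careful person would: the job done as asked, in the order asked, and still so for the second after the job is handed in, while the arm keeps its last pose, push and grip.
It also fails if it takes over 53 s, if anything falls off the work surface, if the arm or the gripper's body presses on something with over 40 N, if the wrist force passes 120 N, or if a joint passes its speed limit or range.

## Working session

There is one attempt and no reset: what is moved stays moved. The work goes in short steps, Python scripts to look and compute and a shell command to move; the robot and the scene stay as the last step left them, time stands still between calls to the robot, and variables do not carry over. Pictures are saved under pics/ and viewed, at most 10 in all, crops included, and the job is handed in when it is done.

```bash
mkdir -p pics; cat > h.py <<'E'
import numpy as np, cv2
from scipy.spatial.transform import Rotation as R
from plant import manip, cams
def cam(name, st=None):
    c=cams.camera_info(name)
    if name=='wrist':
        H=np.array(c['hand_eye']); st=st or manip.observe()
        T=np.eye(4); T[:3,:3]=R.from_euler('xyz',st['tool_rot']).as_matrix(); T[:3,3]=st['eef_pos']
        return c,T@H
    T=np.eye(4); o=np.array(c['orientation'])
    T[:3,:3]=R.from_euler('xyz',o).as_matrix() if o.size==3 else o.reshape(3,3); T[:3,3]=c['xyz']
    return c,T
def ray(ct,u,v):
    c,T=ct; d=np.array([(u-c['cx'])/c['fx'],(v-c['cy'])/c['fy']]); s=d.copy()
    for _ in range(20): s=d/(1+c['k1']*(s@s))
    return T[:3,3], T[:3,:3]@np.array([s[0],-s[1],-1])
def onz(ct,u,v,z):
    o,d=ray(ct,u,v); return o+d*(z-o[2])/d[2]
def proj(ct,p):
    c,T=ct; q=T[:3,:3].T@(np.array(p)-T[:3,3]); s=np.array([q[0],-q[1]])/-q[2]; s=s*(1+c['k1']*(s@s))
    return s[0]*c['fx']+c['cx'], s[1]*c['fy']+c['cy']
E
python3 - <<'E'
from h import *
st=manip.observe(); print({k:np.round(v,3) for k,v in st.items()}); print(manip.hold_point_z)
for n in ['side','top','wrist']:
    print(n,cams.camera_info(n)); cv2.imwrite(f'pics/{n}0.png',cams.read_camera(n))
a=[cv2.imread(f'pics/{n}0.png') for n in ['top','side']]
cv2.imwrite('pics/both0.png',cv2.resize(a[0],(800,600)))
E
```

```text
{'clock': np.float64(0.0), 'joint_positions': array([ 1.243,  0.384,  0.044,  1.6  , -0.018,  1.161, -0.05 ]), 'dq': array([-0.001, -0.   ,  0.001, -0.001, -0.001,  0.001,  0.   ]), 'joint_torque': array([ 0.0000e+00, -4.3346e+01,  1.0250e+00, -2.4952e+01,  1.1000e-02,
        1.1000e-02, -0.0000e+00]), 'eef_pos': array([ 0.148, -0.632,  0.23 ]), 'tool_rot': array([-3.139,  0.   ,  0.23 ]), 'contact_force': array([ 0.156, -0.2  ,  0.151]), 'torque': array([0.007, 0.063, 0.041]), 'gripper_force': np.float64(0.0), 'width': np.float64(0.085)}
0.0187
side {'fx': 363.2292894749358, 'fy': 363.2292894749358, 'cx': 257.84388443257524, 'cy': 194.69904015100954, 'k1': -0.11700167657401031, 'xyz': array([-0.08509095, -1.03403296,  0.66430855]), 'orientation': array([ 1.12494461, -0.01105395, -0.40663348])}
top {'fx': 423.8709907554059, 'fy': 423.8709907554059, 'cx': 259.4119767535481, 'cy': 194.50309695477284, 'k1': -0.04229122610772858, 'xyz': array([0.25387046, 0.04757266, 1.22720029]), 'orientation': array([ 0.11139886, -0.00404289, -1.55147116])}
wrist {'fx': 327.9651400036047, 'fy': 327.9651400036047, 'cx': 259.83077356489787, 'cy': 187.0605477628392, 'k1': -0.013018027315410118, 'hand_eye': array([[-1.70722745e-04,  9.59855959e-01,  2.80493331e-01,
         7.02513138e-02],
       [ 9.99999300e-01,  4.92268984e-04, -1.07590684e-03,
         5.70585267e-04],
       [-1.17079376e-03,  2.80492951e-01, -9.59855371e-01,
        -1.42083790e-01],
       [ 0.00000000e+00,  0.00000000e+00,  0.00000000e+00,
         1.00000000e+00]])}
```

View pics/both0.png

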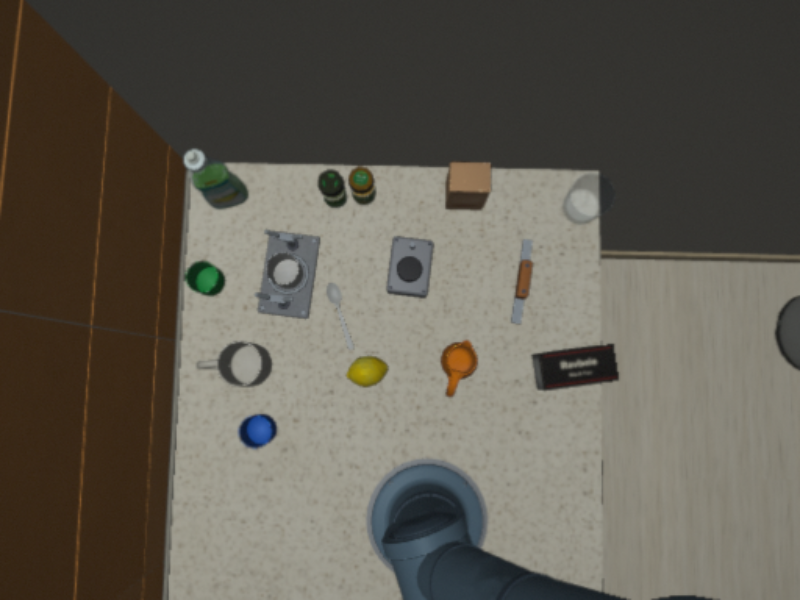

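View pics/side0.png

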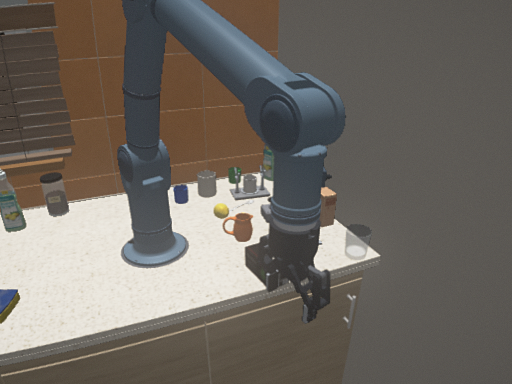

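Top view (800x600 pixels): the bar is at (523,281) with its brown handle in the middle. The stand with the steel cup is at (289,275), the switch box at (409,267) with its pad at (409,269), the spice jars at (331,188) and (362,186), the spoon at (340,310) and the glass at (584,202). 
Look-alikes:
- **Bar:** nothing else is a strip with a handle. The orange mug (459,360) and brown box (468,185) share only its colour, so I choose (523,281).
- **Cup:** the one in the stand (287,270), not the green (207,279), the blue (258,430) or the steel mug (245,364).

The side view shows the arm hiding the bar. The stand is at about (250,187).

```bash
python3 - <<'E'
from h import *
im=cv2.imread('pics/top0.png'); ct=cam('top'); s=1/1.5625
hsv=cv2.cvtColor(im,cv2.COLOR_BGR2HSV)
for n,(x0,y0,x1,y1) in dict(bar=(505,230,545,335)).items():
    x0,y0,x1,y1=[int(k*s) for k in (x0,y0,x1,y1)]
    m=cv2.inRange(hsv[y0:y1,x0:x1],(3,90,50),(20,255,255)); 
    cs=max(cv2.findContours(m,0,2)[0],key=cv2.contourArea); r=cv2.minAreaRect(cs); b=cv2.boxPoints(r)+[x0,y0]
    print(n,r,[onz(ct,*p,0.04).round(3)[:2] for p in b], onz(ct,*b.mean(0),.035))
f=lambda u,v,z:onz(ct,u*s,v*s,z).round(3)
print('strip ends',f(527,240,.008),f(517,323,.008))
print('stand corners',[f(*p,.014) for p in [(269,232),(320,236),(309,318),(259,312)]])
print('box corners',[f(*p,.042) for p in [(394,237),(434,239),(426,297),(388,294)]],'pad',f(409,269,.078),'post',f(412,246,.066))
for n,u,v,z in [('glassbase',578,205,0),('jarA',331,176,.105),('jarB',361,173,.105),('black',575,367,.05),('mug',459,358,.08),('brown',468,172,.08)]: print(n,f(u,v,z))
crop=cv2.hconcat([cv2.resize(im[140:215,a:a+75],(395,395),interpolation=cv2.INTER_CUBIC) for a in (297,150)])
cv2.imwrite('pics/crop1.png',crop)
E
```

```text
bar ((11.94999885559082, 31.349998474121094), (7.636753082275391, 23.617366790771484), 8.13010311126709) [array([ 0.405, -0.153]), array([ 0.472, -0.162]), array([ 0.469, -0.184]), array([ 0.402, -0.174])] [ 0.4378462  -0.16889944  0.035     ]
strip ends [ 0.516 -0.181  0.008] [ 0.359 -0.162  0.008]
stand corners [array([0.52 , 0.303, 0.014]), array([0.514, 0.207, 0.014]), array([0.36 , 0.222, 0.014]), array([0.369, 0.315, 0.014])]
box corners [array([0.509, 0.068, 0.042]), array([ 0.507, -0.005,  0.042]), array([0.4  , 0.008, 0.042]), array([0.404, 0.077, 0.042])] pad [0.444 0.04  0.078] post [0.488 0.036 0.066]
glassbase [ 0.587 -0.28   0.   ]
jarA [0.602 0.18  0.105]
jarB [0.608 0.127 0.105]
black [ 0.279 -0.258  0.05 ]
mug [ 0.29  -0.049  0.08 ]
brown [ 0.622 -0.062  0.08 ]
```

View pics/crop1.png

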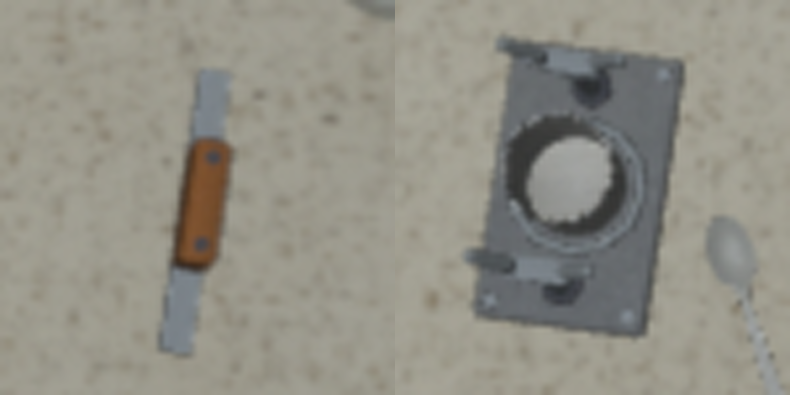

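The crop confirms the choice. The bar has a brown handle with two rivets centred on a steel strip, at about (0.438,-0.170) with yaw about -0.12. The stand has forks at both ends and the grey steel cup in its collar. Next I move above the bar.

```bash
python3 -m creep '[[-1,0.3,-0.3,0,0,0,0],[-1,0.65,-0.65,0,0,0,0],[-1,0.7,-0.7,0,0,0,0],[-1,0.7,-0.7,0,0,0,0],[-1,0.7,-0.7,0,0,0,0],[-1,0.7,-0.7,0,0,0,0],[-1,0.7,-0.7,0,0,0,0],[-1,0.7,-0.7,0,0,0,0],[-1,0.7,-0.7,0,0,0,0],[-1,0.7,-0.7,0,0,0,0],[-1,0.7,-0.7,0,0,0,0],[-1,0.5,-0.45,0,0,0,0]]' && python3 -m creep '[[-1,0,0,0,0,0,0.5],[-1,0,0,0,0,0,0.8],[-1,0,0,0,0,0,0.8],[-1,0,0,0,0,0,0.4],[-1,0,0,0,0,0,0],[-1,0,0,0,0,0,0]]'; python3 - <<'E'
from h import *
st=manip.observe(); im=cams.read_camera('wrist'); cv2.imwrite('pics/w1.png',im); ct=cam('wrist',st)
print(st['eef_pos'],st['tool_rot'],st['joint_positions'].round(2))
hsv=cv2.cvtColor(im,cv2.COLOR_BGR2HSV); m=cv2.inRange(hsv,(3,90,40),(20,255,255))
for c in cv2.findContours(m,0,2)[0]:
    if cv2.contourArea(c)>150:
        r=cv2.minAreaRect(c); b=cv2.boxPoints(r); print(r,[onz(ct,*p,.04)[:2].round(4) for p in b],onz(ct,*r[0],.04))
E
```

```text
clock: 1.35
eef_pos: [0.4389, -0.1657, 0.2314]
tool_rot: [-3.141, -0.001, 0.234]
contact_force: [-0.7, -0.2, 0.1]
width: 0.0852
gripper_force: 0.0
clock: 1.95
eef_pos: [0.4374, -0.1697, 0.2311]
tool_rot: [-3.142, 0.0, -0.118]
contact_force: [0.0, 0.2, 0.0]
width: 0.0857
gripper_force: 0.0
[ 0.43744664 -0.16969523  0.23108819] [-3.14150355e+00  4.04740282e-04 -1.17985490e-01] [ 0.64  0.06 -0.37  2.    0.02  1.09 -1.43]
((176.0600128173828, 307.5799865722656), (47.75968551635742, 90.91535949707031), 19.440034866333008) [array([0.2299, 0.0046]), array([ 0.3414, -0.0558]), array([ 0.3154, -0.1032]), array([ 0.1996, -0.0462])] [ 0.2742769  -0.05130423  0.04      ]
((260.0, 159.0), (66.0, 20.0), 90.0) [array([ 0.4753, -0.1655]), array([ 0.4729, -0.1854]), array([ 0.404 , -0.1779]), array([ 0.4065, -0.1567])] [ 0.44065549 -0.17149939  0.04      ]
((98.0, 22.0), (44.0, 144.0), 90.0) [array([0.6131, 0.0237]), array([ 0.5967, -0.1074]), array([ 0.56  , -0.1003]), array([0.5768, 0.0352])] [ 0.5868067  -0.03754262  0.04      ]
```

View pics/w1.png

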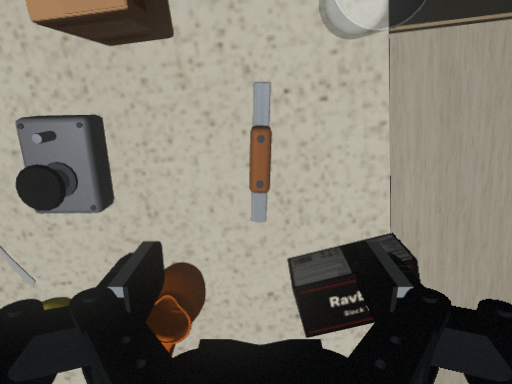

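The wrist view shows the bar at (260,152), its handle centred at (260,159) and aligned with the tool. Nothing is in the way of the fingers. Next I descend and grip.

```bash
python3 -m creep '[[-0.3,0.06,0.03,0.4,0,0,0.1],[-0.3,0,0,0.8,0,0,0],[-0.3,0,0,0.8,0,0,0],[-0.3,0,0,0.8,0,0,0],[-0.3,0,0,0.8,0,0,0],[-0.3,0,0,0.5,0,0,0],[-0.3,0,0,0.3,0,0,0],[-0.3,0,0,0,0,0,0],[-0.3,0,0,0,0,0,0]]' 50 && python3 -m creep '[[1,0,0,0,0,0,0],[1,0,0,0,0,0,0],[1,0,0,0,0,0,0],[1,0,0,0,0,0,0],[1,0,0,0,0,0,0],[1,0,0,0,0,0,0],[1,0,0,0,0,0,0],[1,0,0,0,0,0,0]]' 50
```

```text
clock: 2.9
eef_pos: [0.4407, -0.1717, 0.0114]
tool_rot: [-3.141, -0.0, -0.133]
contact_force: [0.4, -0.3, 0.3]
width: 0.0555
gripper_force: 0.0
clock: 3.7
eef_pos: [0.4418, -0.1721, 0.0126]
tool_rot: [3.141, -0.003, -0.133]
contact_force: [-0.1, 0.5, 6.8]
width: 0.0212
gripper_force: 50.3
```

```bash
python3 -m creep '[[1,0,0,-0.1,0,0,0],[1,0,0,-0.3,0,0,0],[1,0,0,-0.7,0,0,0],[1,0,0,-0.8,0,0,0],[1,0,0,-0.8,0,0,0],[1,0,0,-0.8,0,0,0],[1,0,0,-0.8,0,0,0],[1,0,0,-0.7,0,0,0],[1,0,0,-0.3,0,0,0],[1,0,0,0,0,0,0]]' && python3 -m creep '[[1,0,-0.3,0,0,0,0],[1,-0.1,-0.6,0,0,0,0],[1,-0.1,-0.7,0,0,0,0],[1,-0.1,-0.8,0,0,0,0],[1,-0.1,-0.8,0,0,0,0],[1,-0.1,-0.8,0,0,0,0],[1,-0.1,-0.8,0,0,0,0],[1,-0.1,-0.7,0,0,0,0],[1,-0.1,-0.5,0,0,0,0],[1,0,0,0,0,0,0],[1,0,0,0,0,0,0],[1,0,0,0,0,0,0]]'; python3 - <<'E'
from h import *
st=manip.observe(); im=cams.read_camera('wrist'); cv2.imwrite('pics/w2.png',im); np.save('w2.npy',np.r_[st['eef_pos'],st['tool_rot']])
print(st['joint_positions'].round(2))
E
```

```text
clock: 4.7
eef_pos: [0.4418, -0.172, 0.279]
tool_rot: [3.14, -0.005, -0.133]
contact_force: [0.4, -0.2, -2.1]
width: 0.0211
gripper_force: 49.4
clock: 5.9
eef_pos: [0.4396, 0.1299, 0.2748]
tool_rot: [3.14, 0.003, -0.134]
contact_force: [0.2, -0.7, -2.4]
width: 0.021
gripper_force: 49.3
[ 0.35  0.01 -0.72  1.95  0.01  1.18 -2.08]
```

View pics/w2.png

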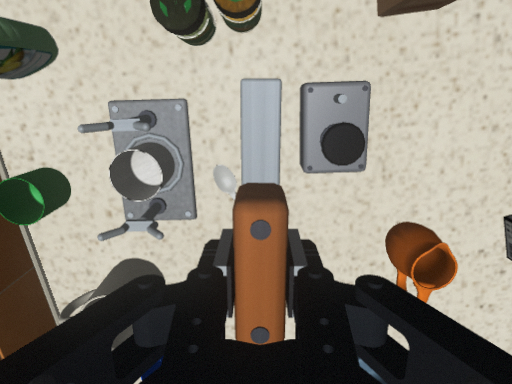

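The wrist view shows the bar held, with handle rivets at (260,230) and (259,335) and its far end at (261,79). The stand's base corners are at (110,101), (187,98) and (196,218). The fork tips are at (82,128)/(150,120) and (101,237)/(161,236). The pad top is at (343,143) and the post at (341,99).

```bash
python3 - <<'E'
from h import *
w=np.load('w2.npy'); ct=cam('wrist',dict(eef_pos=w[:3],tool_rot=w[3:])); zb=w[2]-.0126
f=lambda p,z:onz(ct,*p,z)[:2]
Rt=R.from_euler('xyz',w[3:]).as_matrix()
for n,p,z in [('rivA',(260,230),zb+.04),('rivB',(259.5,335),zb+.04),('endL',(242,79),zb+.008),('endR',(281,79),zb+.008)]:
    q=onz(ct,*p,z); print(n,(Rt.T@(q-w[:3])).round(4))
for n,p,z in [('c1',(110,101),.014),('c2',(186,98),.014),('c3',(196,217),.014),('F1a',(83,128),.112),('F1b',(150,120),.112),('F2a',(102,236),.112),('F2b',(160,235),.112),('pad',(343,143.5),.078),('post',(341.5,98.5),.066)]: print(n,f(p,z).round(4))
im=cv2.imread('pics/w2.png'); g=cv2.cvtColor(im,cv2.COLOR_BGR2GRAY); m=cv2.inRange(g[115:172,315:370],0,45)
c=max(cv2.findContours(m,0,2)[0],key=cv2.contourArea);(x,y),r=cv2.minEnclosingCircle(c); print('padc',x+315,y+115,r,f((x+315,y+115),.078).round(4))
a=cv2.resize(im[80:250,70:210],None,fx=3.4,fy=3.4,interpolation=cv2.INTER_CUBIC); 
t=cv2.imread('pics/top0.png'); 
cv2.imwrite('pics/crop2.png',a); print(a.shape)
E
```

```text
rivA [ 0.0201  0.001  -0.0275]
rivB [-0.0279  0.0008 -0.0273]
endL [ 0.0756 -0.0065  0.0044]
endR [0.0756 0.01   0.0044]
c1 [0.5219 0.2971]
c2 [0.513  0.2067]
c3 [0.3627 0.2234]
F1a [0.4989 0.285 ]
F1b [0.4976 0.222 ]
F2a [0.391  0.2967]
F2b [0.3842 0.238 ]
pad [0.4458 0.0405]
post [0.4905 0.0362]
padc 342.5039291381836 143.13457679748535 21.7235107421875 [0.4463 0.0409]
(578, 476, 3)
```

View pics/crop2.png

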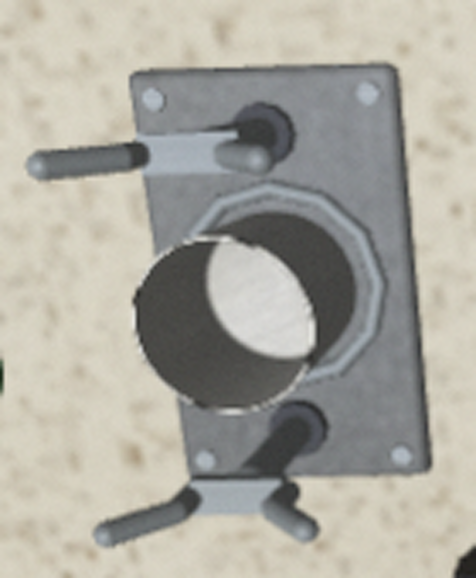

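```bash
python3 - <<'E'
from h import *
w=np.load('w2.npy'); ct=cam('wrist',dict(eef_pos=w[:3],tool_rot=w[3:]))
f=lambda p,z:onz(ct,p[0]/3.4+70-.35,p[1]/3.4+80-.35,z)[:2]
C=[f(p,.014) for p in [(132,70),(397,66),(431,470),(190,475)]]; print('corners',np.round(C,4),np.mean(C,0))
print('edges yaw',[np.arctan2(*(a-b)[::-1]) for a,b in [(C[0],C[3]),(C[1],C[2])]],[np.linalg.norm(a-b) for a,b in [(C[0],C[3]),(C[1],C[2]),(C[0],C[1])]])
print('cup',f((224,325),.076))
F1=(f((38,165),.111)+f((257,158),.111))/2; F2=(f((104,535),.111)+f((304,530),.111))/2
P1=f((268,128),.016);P2=f((303,423),.016)
for a,b in((F1,F2),(P1,P2)): print(a,b,(a+b)/2,np.linalg.norm(a-b),np.arctan2(*(a-b)[::-1]))
E
```

```text
corners [[0.5231 0.2987]
 [0.5117 0.2064]
 [0.3614 0.223 ]
 [0.3719 0.3162]] [0.44200342 0.26109259]
edges yaw [np.float64(-0.11567648161103394), np.float64(-0.11019387531306019)] [np.float64(0.152178023956626), np.float64(0.1512727485905461), np.float64(0.09295571577237678)]
cup [0.44123666 0.26266873]
[0.49586327 0.25774413] [0.38652534 0.26943453] [0.4411943  0.26358933] 0.10996112064071226 -0.10651523779958959
[0.49709825 0.25525713] [0.38751763 0.26722234] [0.44230794 0.26123974] 0.11023193483469901 -0.10875997406222782
```

```bash
python3 -m creep '[[1,-0.04,-0.3,0,0,0,-0.18],[1,-0.04,-0.6,0,0,0,0],[1,-0.04,-0.66,0,0,0,0],[1,-0.05,-0.6,0,0,0,0],[1,0,-0.4,0,0,0,0],[1,0,-0.1,0,0,0,0],[1,0,0,0,0,0,0],[1,0,0,0,0,0,0],[1,0,0,0,0,0,0]]' && python3 -m creep '[[1,0,0,0.3,0,0,0],[1,0,0,0.6,0,0,0],[1,0,0,0.7,0,0,0],[1,0,0,0.6,0,0,0],[1,0,0,0.4,0,0,0],[1,0,0,0.2,0,0,0],[1,0,0,0,0,0,0],[1,0,0,0,0,0,0]]'; python3 - <<'E'
from h import *
st=manip.observe(); ct=cam('wrist',st); im=cams.read_camera('wrist'); t=cams.read_camera('top')
np.save('w3.npy',np.r_[st['eef_pos'],st['tool_rot']])
cv2.imwrite('pics/w3.png',im)
c=np.array([.4417,.2627]); a=-.109; ax=np.array([np.cos(a),np.sin(a)]); ay=np.array([-ax[1],ax[0]])
for s in(1,-1):
  for q in(1,-1): print('exp tip',s,q,np.round(proj(ct,[*(c+s*.055*ax+q*.025*ay),.112]),1))
E
```

```text
clock: 6.85
eef_pos: [0.4474, 0.2624, 0.276]
tool_rot: [3.14, -0.0, -0.111]
contact_force: [-0.2, -0.2, -1.2]
width: 0.0211
gripper_force: 49.4
clock: 7.65
eef_pos: [0.4475, 0.2644, 0.1368]
tool_rot: [-3.141, -0.001, -0.108]
contact_force: [0.5, -0.2, -2.6]
width: 0.0214
gripper_force: 49.4
exp tip 1 1 [213.1 134.7]
exp tip 1 -1 [311.7 134.7]
exp tip -1 1 [220.4 318.5]
exp tip -1 -1 [303.5 318.5]
```

View pics/w3.png

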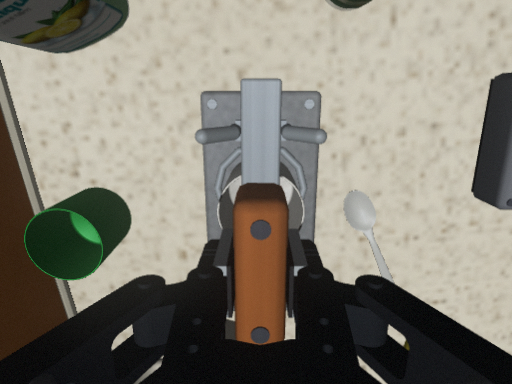

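The fork tips at (198,136) and (325,136) lie symmetrically about the bar at column 261. The cup is below, untouched. I lower the bar gently.

```bash
python3 -m creep '[[1,0,0,0.1,0,0,0],[1,0,0,0.15,0,0,0],[1,0,0,0.15,0,0,0],[1,0,0,0.1,0,0,0],[1,0,0,0.1,0,0,0],[1,0,0,0.08,0,0,0],[1,0,0,0.04,0,0,0],[1,0,0,0,0,0,0],[1,0,0,0,0,0,0]]' && python3 -m creep '[[1,0,0,0.02,0,0,0],[1,0,0,0.02,0,0,0],[1,0,0,0.02,0,0,0],[1,0,0,0,0,0,0],[1,0,0,0,0,0,0]]'
```

```text
clock: 8.65
eef_pos: [0.447, 0.2644, 0.1004]
tool_rot: [-3.141, -0.0, -0.108]
contact_force: [0.5, -0.4, -1.1]
width: 0.0211
gripper_force: 49.4
clock: 9.15
eef_pos: [0.4469, 0.2642, 0.0973]
tool_rot: [3.142, 0.0, -0.108]
contact_force: [-0.5, 0.6, -1.6]
width: 0.0215
gripper_force: 49.4
```

```bash
python3 -m creep '[[1,0,0,0.02,0,0,0],[1,0,0,0.02,0,0,0],[1,0,0,0,0,0,0],[1,0,0,0,0,0,0],[1,0,0,0,0,0,0]]'
```

```text
clock: 9.65
eef_pos: [0.4471, 0.2643, 0.0967]
tool_rot: [3.14, -0.001, -0.108]
contact_force: [-2.9, -1.8, 7.8]
width: 0.0213
gripper_force: 50.7
```

The bar is seated. I release it gradually, then rise.

```bash
python3 -m creep '[[1,0,0,-0.02,0,0,0],[0.4,0,0,0,0,0,0],[0.3,0,0,0,0,0,0],[0.2,0,0,0,0,0,0],[0.1,0,0,0,0,0,0],[0,0,0,0,0,0,0],[0,0,0,0,0,0,0],[0,0,0,0,0,0,0]]' && python3 -m creep '[[0,0,0,-0.1,0,0,0],[0,0,0,-0.3,0,0,0],[0,0,0,-0.6,0,0,0],[0,0,0,-0.8,0,0,0],[0,0,0,-0.8,0,0,0],[0,0,0,-0.6,0,0,0],[0,0,0,-0.2,0,0,0],[0,0,0,0,0,0,0],[0,0,0,0,0,0,0]]'; python3 - <<'E'
from h import *
im=cams.read_camera('wrist'); st=manip.observe(); s=cams.read_camera('side')
a=cv2.resize(s[150:230,200:310],(500,364),interpolation=cv2.INTER_CUBIC)
cv2.imwrite('pics/w4.png',cv2.hconcat([cv2.resize(im[:,130:380],(0,0),fx=.948,fy=.948),a]))
E
```

```text
clock: 10.45
eef_pos: [0.4469, 0.2642, 0.0963]
tool_rot: [-3.142, 0.0, -0.108]
contact_force: [-0.1, -0.4, -0.2]
width: 0.0429
gripper_force: 0.0
clock: 11.35
eef_pos: [0.4463, 0.2636, 0.2654]
tool_rot: [3.14, 0.001, -0.108]
contact_force: [-0.9, -0.7, 0.1]
width: 0.0428
gripper_force: 0.0
```

View pics/w4.png

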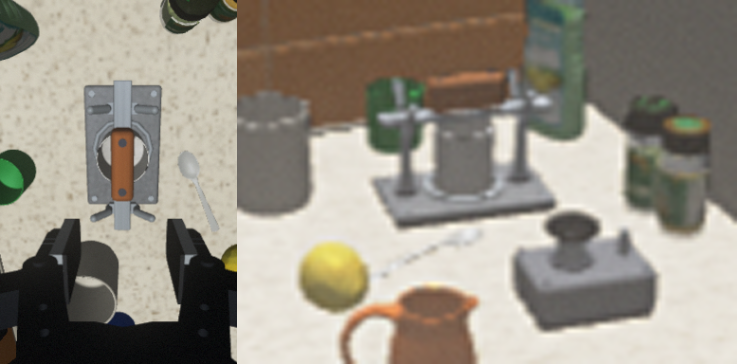

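The pictures show the bar lying in both forks, centred, handle up and released, with the cup below it still in its collar. Next I close the fingers and go to the pad.

```bash
python3 -m creep '[[1,0.03,0.2,0,0,0,0],[1,0.05,0.5,0,0,0,0],[1,0.07,0.7,0,0,0,0],[1,0.08,0.8,0,0,0,0],[1,0.08,0.8,0,0,0,0],[1,0.08,0.7,0,0,0,0],[1,0.06,0.5,0,0,0,0],[1,0.03,0.24,0,0,0,0],[1,0,0,0,0,0,0],[1,0,0,0,0,0,0]]' 30 && python3 -m creep '[[1,0,0,0.3,0,0,0],[1,0,0,0.7,0,0,0],[1,0,0,0.8,0,0,0],[1,0,0,0.8,0,0,0],[1,0,0,0.6,0,0,0],[1,0,0,0.3,0,0,0],[1,0,0,0,0,0,0],[1,0,0,0,0,0,0]]'; python3 - <<'E'
from h import *
im=cams.read_camera('wrist'); s=cams.read_camera('side')
a=cv2.resize(s[150:240,240:340],(444,400),interpolation=cv2.INTER_CUBIC)
cv2.imwrite('pics/w5.png',cv2.hconcat([cv2.resize(im[:,100:420],(0,0),fx=1.0417,fy=1.0417)[:400],a]))
E
```

```text
clock: 12.45
eef_pos: [0.4466, 0.0421, 0.266]
tool_rot: [-3.141, 0.001, -0.107]
contact_force: [-0.3, 1.0, 0.4]
width: -0.0002
gripper_force: 0.0
clock: 13.25
eef_pos: [0.4472, 0.0428, 0.0916]
tool_rot: [-3.14, -0.0, -0.105]
contact_force: [0.2, 0.6, -0.3]
width: -0.0003
gripper_force: 0.0
```

View pics/w5.png

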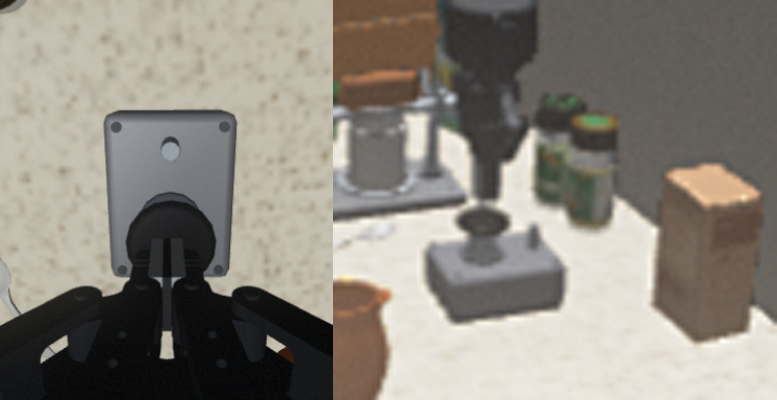

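The shut fingertips at (168,245) are over the middle of the pad, which is centred near (170,240). The post at (171,150) is clear. Now I press slowly.

```bash
python3 -m creep '[[1,0,0.04,0.08,0,0,0],[1,0,0,0.08,0,0,0],[1,0,0,0.08,0,0,0],[1,0,0,0.06,0,0,0],[1,0,0,0.04,0,0,0],[1,0,0,0,0,0,0],[1,0,0,0,0,0,0]]' && python3 -m creep '[[1,0,0,0.05,0,0,0],[1,0,0,0.04,0,0,0],[1,0,0,0.02,0,0,0],[1,0,0,0,0,0,0],[1,0,0,0,0,0,0],[1,0,0,0,0,0,0]]'; python3 - <<'E'
from plant import manip
print(manip.observe()['eef_pos'],manip.observe()['contact_force'])
E
```

```text
clock: 14.05
eef_pos: [0.4468, 0.0387, 0.0745]
tool_rot: [3.141, -0.0, -0.108]
contact_force: [-1.2, -1.2, 4.0]
width: -0.0001
gripper_force: 2.2
clock: 14.65
eef_pos: [0.4468, 0.0387, 0.0693]
tool_rot: [3.141, -0.0, -0.108]
contact_force: [-1.7, -1.1, 6.7]
width: 0.0002
gripper_force: 3.5
[0.4468184  0.03867514 0.06930088] [-1.66789232 -1.08657246  6.7410996 ]
```

```bash
python3 -m creep '[[1,0,0,0.03,0,0,0],[1,0,0,0.03,0,0,0],[1,0,0,0.01,0,0,0],[1,0,0,0,0,0,0],[1,0,0,0,0,0,0],[1,0,0,0,0,0,0],[1,0,0,0,0,0,0]]'; python3 - <<'E'
from h import *
st=manip.observe(); print(st['eef_pos'],st['contact_force'])
im=cams.read_camera('wrist'); s=cams.read_camera('side'); cs=cam('side')
print('side proj post top',proj(cs,[.4898,.0362,.066]),'pad c',[proj(cs,[.446,.0405,z]) for z in(.066,.078)],'pad right edge',[proj(cs,[.446+.023*np.cos(-.41),.0405+.023*np.sin(-.41),z]) for z in(.066,.07,.062)])
cv2.imwrite('pics/w6.png',cv2.hconcat([cv2.resize(im[100:300,160:360],(390,390),interpolation=cv2.INTER_CUBIC),cv2.resize(s[185:225,262:302],(390,390),interpolation=cv2.INTER_CUBIC)]))
E
```

```text
clock: 15.35
eef_pos: [0.4468, 0.0387, 0.066]
tool_rot: [3.141, -0.0, -0.108]
contact_force: [-1.3, -0.9, 8.7]
width: -0.0002
gripper_force: 4.3
[0.44679169 0.03867563 0.06597821] [-1.29270828 -0.8903244   8.73505836]
side proj post top (np.float64(284.2102175939157), np.float64(199.77879114208392)) pad c [(np.float64(273.08543681873533), np.float64(201.27892264467076)), (np.float64(273.18109894053475), np.float64(198.35538628970704))] pad right edge [(np.float64(279.3211611553696), np.float64(201.34867106796216)), (np.float64(279.36108387901334), np.float64(200.37701598521267)), (np.float64(279.2813060561579), np.float64(202.3177944102384))]
```

View pics/w6.png

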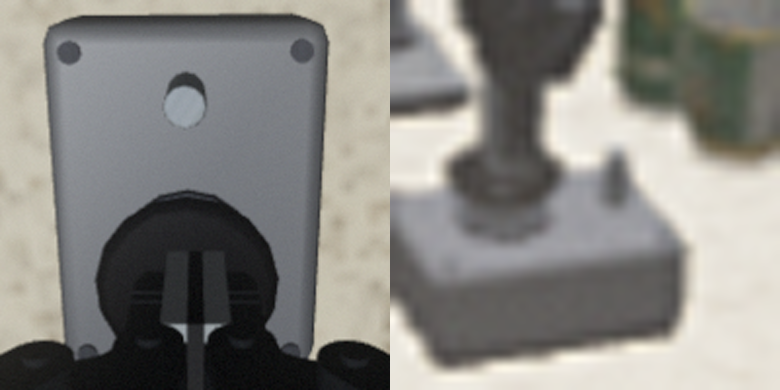

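The fingertips press the pad at TCP z = 0.066 with 8.7 N. Both say it is half way down and level with the post, so I hand in while holding.

```bash
python3 -c "
from plant import close_job,manip
print(manip.observe()['eef_pos']); print(close_job())"
```

```text
[0.44682332 0.03867427 0.06599399]
the job is handed in; nothing more can be done
None
```

The bar lies centred and released in both forks over the steel cup, and I handed the job in while the fingertips held the pad half way down (TCP z = 66 mm, 8.7 N), at about 15.5 s on the clock.

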